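# Number a brass tag on the bench numbering press

## Robot

A 6-joint arm with a two-finger parallel gripper is mounted at the origin on a cart in front of the work surface, level with it; the furniture and walls round the work are solid. World frame = base frame: x ahead of the robot, y to its left, z up, the work surface at z = 0. Lengths are in m, angles in degrees, forces in N, time in s.
With the tool pointing down it reaches from about 0.275 to 0.975 m from the base axis. Payload 8.4 kg.
Tool frame: the origin (TCP) lies midway between the tips of the shut fingers; the grasp point (between the pads) lies 19 mm behind it; z points along the fingers, y is the direction in which the jaws open and shut (so a half turn about z gives the same grasp; the last joint's range is limited). The gripper opens to 92 mm and grips with 3 to 60 N. Pads are 20 mm wide; open, the fingers measure 128 mm over their backs; the gripper's body (75 mm by 189 mm) begins 69 mm behind the grasp point.
Start: joints at [69.477, 20.225, 93.587, -0, 66.188, -0.138], TCP at [0.218, 0.586, 0.215] pointing down, gripper open.
Joint ranges: [-150.9, 150.9], [-52.94, 120.26], [3.33, 152.33], [-74.26, 254.26], [0, 154.13], [-172.89, 172.89]. Speed limits (degrees/s): [127.2, 127.2, 159.86, 180, 180, 180].

## Interface

Orientations are given as a 3x3 rotation matrix whose columns are the frame's x, y, z axes.
In Python, from cell import ctrl, camera, get_calibration, ticket gives the robot as it stands.
- The arm moves only by the shell command python3 -m handwheel 'ROWS' [FORCE]. ROWS is JSON, a list of rows, each a list of 3 entries, a list of its own where there are three numbers: the turn, a rotation vector about the tool's x, y, z in degrees, then the shift along the tool's x, y, z in m, then the opening, from 0 (shut) to 1 (fully open). A call has 1 to 12 rows; each row shifts and turns the commanded pose from where the row before left it, along the tool's axes as they then stand; what a row does not reach is not made up. A row lasts 1/8 s, in which the tool goes at most 62.5 mm and 10.7 degrees, less where a joint would pass 70% of its speed; a pose out of reach is approached as far as the arm can. A call with a gripper value outside its range is refused whole. The fingers move at their own pace and stop on an object; FORCE is the grip in N (left out, the last holds). Time passes only in rows, so rows that do not move let the fingers close. It gives the time, the measured TCP pose, the force and the opening at its end, in the units of the state.
- ctrl.sense(): the state, without advancing time (a new reading comes with each control period).
- camera(name): name is "scene" or "top" or "wrist"; returns the picture (384x512x3 uint8, blue, green, red); there is no depth.
- get_calibration(name): a dict with "vfov" (degrees; the focal length in pixels is half the picture's height over the tangent of half this angle, whatever the lens; pixels are square), "cx", "cy" (the principal point, pixels), "cam_to_world" (4x4, takes a point from camera to world coordinates); the wrist camera has in their place "tool_from_camera" (4x4, takes a point from camera to tool coordinates, whose origin is the TCP and whose axes are the flange's). Camera axes: x right, y up, looking along -z (the intrinsics and any distortion apply to the point x, -y, -z); pixel columns grow to the right and rows downward; lengths in m; the calibration is good to about 2 mm. The wrist camera is an equidistant fisheye: a pixel r from the principal point sees the ray r / f radians off the axis. A picture is of the moment at which its call begins: read the wrist's pose just before it. get_calibration takes no time and is no camera call.
- ticket.finish_job(): hands the job in, once; it reports no verdict.
The state is a dict: "clock": time; "q": joint angles; "dq": joint speeds; "effort": joint torques, N m; "tool_pos": TCP position; "tool_rot": TCP orientation; "wrist_force": force on the tool from outside, world axes, zero at the start; "ft_torque": the same for the moment, N m; "gripper_width": finger opening in m.
Only numpy, scipy, OpenCV 4.12 (cv2) and the standard library are available. Lean on these libraries where they do the work, as an engineer would, in place of code of your own. Each camera call takes 0.05 s, during which the arm holds its last target.

## Task

Number the brass tag 47 on the little bench press and take it off: roll the two ribbed figure wheels by their rims until the windows read 47, press the front pad firmly down so the type bites the tag and let it rise again, then push the ejector rod fully home so that the tag drops into the wooden tray. Never bring the type down on the tag while another number is set, and leave the tray, bottle, spool and bit stand standing where they are.

Things in the scene. Friction and masses are not known exactly. Their poses are not given: they have to be found in the camera images.
- press: Grey bench numbering press, fixed. Origin: middle of the underside of its 240 (x) x 80 (y) x 14 mm base. x runs from the press pad (front, -x) to the arm's hinge (back), +y to the tray, -y to the ejector knob, z up. The sprung arm over it is 240 mm long, 86 mm wide; two figure wheels stand out of its top side by side, axle along press y at x = -15 mm. Nothing is higher than 126 mm
- press_pad (a point): middle of the top of the ribbed black sponge-rubber palm pad (46 x 70 mm, 8 mm thick) at the front end of the arm, where it is pressed down; the rubber gives about 1 mm for 4 N (6 mm at most), and the arm under it sinks about 15 mm until the type meets the tag
- press_arm: the hinged arm with the wheels and, under them, the steel type (18 x 30 mm) over the tag; origin on its hinge axis. Springs back up by itself; the type has 8 mm to go to the tag. At the pad about 5 N starts it, 7 N brings the type to the tag, and 1.7 times what is pressed beyond that goes into the tag (15 N at the pad is a firm stamping). Up to about 8 N straight down on a wheel does not move it
- units_wheel (a joint): right-hand figure wheel (press -y side), rad. Figure in the window = value / 0.6283, modulo 10 (36 degrees a figure). Rolling the top of the rim towards the pad (press -x) raises value and figure. Clicks softly into each figure (about 1 N at the rim rolls it over); may be rolled either way round
- tens_wheel (a joint): left-hand figure wheel (press +y side), rad; read and turned as units_wheel, independent of it
- units_rim (a point): top of the units wheel's dark steel rim: 60 mm in diameter over its 20 ribs (2.6 mm high), 14 mm wide along press y; roll it by drawing a fingertip over it along press x. Its white figure drum (46 mm in diameter) lies 18 mm inboard under an aluminium window frame 3 mm lower than the rim; outboard the arm's cheek is 13 mm lower
- tens_rim (a point): the same point of the tens wheel's rim, 53 mm to press +y
- units_window (a point): middle of the right-hand window on the top of the white drum, where the units figure is read (figures black, 10 mm high, upright as seen from the pad)
- tens_window (a point): middle of the left-hand window, where the tens figure is read
- units_seven (a point): middle of the figure 7 on the units drum (turns with the wheel)
- tens_four (a point): middle of the figure 4 on the tens drum (turns with the wheel)
- ejector (a joint): travel of the ejector rod, m: 0 = drawn out, 0.082 = home; moves along press +y, needs about 2 N, stays where it is left. Its flat steel pusher slides in the channel behind the tag and at home stands 3 mm beyond the end of the spout
- eject_knob (a point): centre of the outer end face of the black knob (24 mm in diameter) on the ejector rod, 38 mm above the desk; push it along press +y. Drawn out it is 189 mm from the press's middle, home 107 mm
- tag: loose brass tag, 24 x 36 x 3 mm, in a channel under the type; origin: middle of its underside, y its length. The channel runs along press y at press x = -15 mm: floor 36 mm above the desk, rails 25.6 mm apart, open at the tray side, where its spout ends 52 mm from the press's middle
- tray: shallow pine tray, 83 x 268 x 28 mm, loose on the desk close along the press's exit side, under the spout; origin: centre of its underside, y = its length
- bottle: clear bottle with a white cap, 59 mm in diameter, 198 mm high, upright; bystander; origin centre of its underside
- spool: brown thread spool, 35 mm in diameter, 44 mm high, upright; bystander; origin centre of its underside
- bits: wooden block with upright drill bits, 36 x 75 x 71 mm; bystander; origin centre of its underside

How it is judged:
By the outcome, as a careful person would: the job done as asked, in the order asked, and still so for the second after the job is handed in, with the robot touching nothing.
It also fails if it takes over 46 s, if anything falls off the work surface, if the arm or the gripper's body presses on something with over 40 N, if the wrist force passes 120 N, or if a joint passes its speed limit or range.

## Working session

There is one attempt and no reset: what is moved stays moved. The work goes in short steps, Python scripts to look and compute and a shell command to move; the robot and the scene stay as the last step left them, time stands still between calls to the robot, and variables do not carry over. Pictures are saved under pics/ and viewed, and the job is handed in when it is done.

```bash
mkdir -p pics; ls
python3 - <<'E'
from cell import ctrl, camera, get_calibration
import cv2, numpy as np
for n in ("scene","top","wrist"):
    s=ctrl.sense(); im=camera(n); cv2.imwrite(f"pics/{n}0.png",im)
    c=get_calibration(n); print(n,{k:(np.round(v,4).tolist()) for k,v in c.items()})
print(ctrl.sense())
E
```

```text
pics
scene {'vfov': 43.5381, 'cx': 251.2938, 'cy': 189.1677, 'cam_to_world': [[0.6444, 0.4191, -0.6396, -0.2436], [-0.7645, 0.3711, -0.527, -0.6812], [0.0165, 0.8286, 0.5596, 0.8241], [0.0, 0.0, 0.0, 1.0]]}
top {'vfov': 49.545, 'cx': 254.4354, 'cy': 187.7385, 'cam_to_world': [[-0.0069, 0.9977, -0.067, 0.5137], [-0.9999, -0.0078, -0.0133, -0.007], [-0.0138, 0.0669, 0.9977, 1.1672], [0.0, 0.0, 0.0, 1.0]]}
wrist {'vfov': 65.7065, 'cx': 250.7841, 'cy': 188.4986, 'tool_from_camera': [[0.0007, 0.9705, 0.241, 0.0679], [1.0, -0.0008, 0.0007, -0.001], [0.0009, 0.241, -0.9705, -0.1693], [0.0, 0.0, 0.0, 1.0]]}
{'clock': 0.15, 'q': array([ 6.94772190e+01,  2.02513322e+01,  9.36163465e+01, -1.16300494e-03,
        6.61887938e+01, -1.38403617e-01]), 'dq': array([ 0.05107124, -0.08820647, -0.12602239, -0.03246895, -0.06192027,
        0.01744344]), 'effort': array([-9.31194081e-04, -5.94210470e+01, -3.34469247e+01,  6.97007147e-02,
        2.04691367e-02, -5.61954903e-05]), 'tool_pos': array([0.21758945, 0.58552437, 0.21408036]), 'tool_rot': array([[-9.37379858e-01,  3.48308618e-01, -3.28150252e-04],
       [ 3.48308772e-01,  9.37379398e-01, -9.29585817e-04],
       [-1.61814655e-05, -9.85672632e-04, -9.99999514e-01]]), 'wrist_force': array([ 0.10886972, -0.06236773, -0.26932763]), 'ft_torque': array([-0.03101598,  0.03384421, -0.00610829]), 'gripper_width': 0.09219190512492957}
```

View pics/scene0.png

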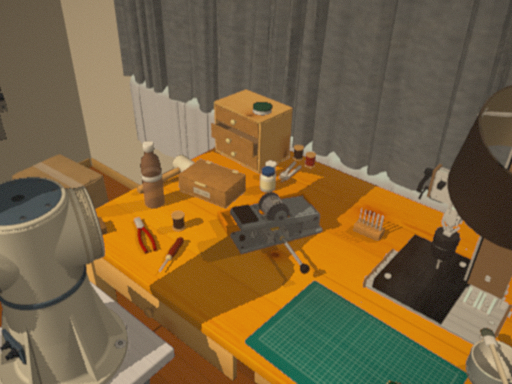

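View pics/top0.png

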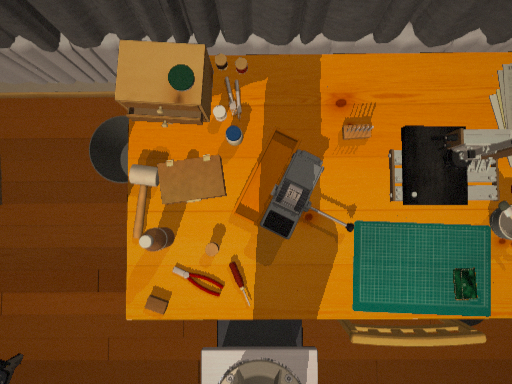

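View pics/wrist0.png

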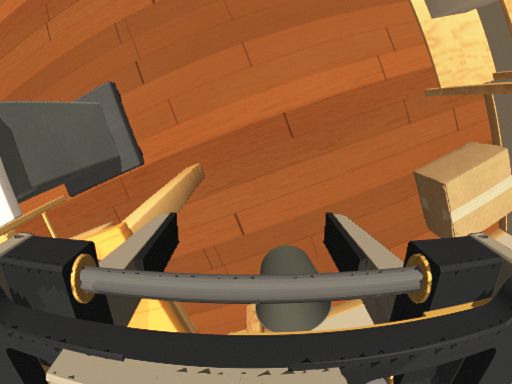

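Run:
```python
import cv2
a=cv2.imread("pics/top0.png")[60:300,150:420]
cv2.imwrite("pics/top0c.png",cv2.resize(a,None,fx=2.5,fy=2.5,interpolation=cv2.INTER_CUBIC))
```

```text
(no output)
```

View crop.

View pics/top0c.png

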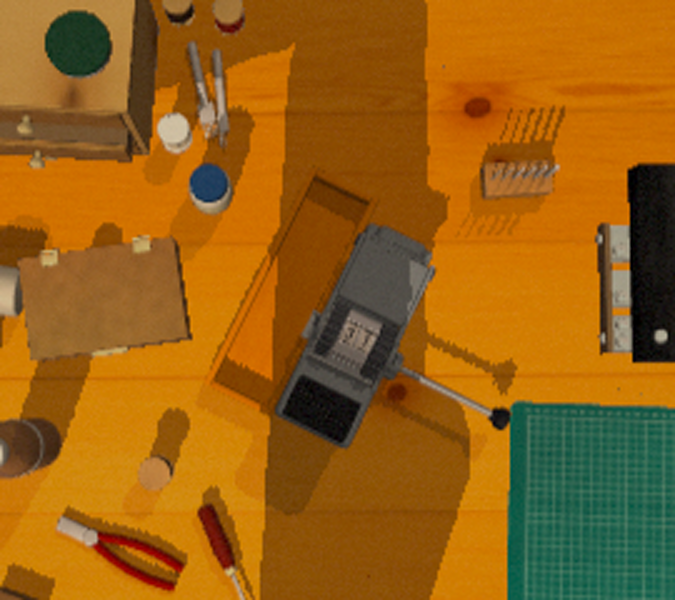

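```bash
cat > h.py <<'E'
import numpy as np, cv2
from cell import ctrl, camera, get_calibration
def ray(name,u,v,st=None):
    c=get_calibration(name); f=192/np.tan(np.radians(c['vfov'])/2)
    x=(u-c['cx'])/f; y=(v-c['cy'])/f
    if name=='wrist':
        r=np.hypot(x,y); s=np.sin(r)/r if r>1e-9 else 1
        d=np.array([x*s,-y*s,-np.cos(r)])
        T=np.eye(4); T[:3,:3]=st['tool_rot']; T[:3,3]=st['tool_pos']
        M=T@c['tool_from_camera']
    else:
        d=np.array([x,-y,-1]); M=np.array(c['cam_to_world'])
    M=np.array(M); return M[:3,3], M[:3,:3]@d
def at(name,u,v,z,st=None):
    o,d=ray(name,u,v,st); return o+d*(z-o[2])/d[2]
def px(name,p,st=None):
    c=get_calibration(name); f=192/np.tan(np.radians(c['vfov'])/2)
    M=np.array(c['cam_to_world']) if name!='wrist' else None
    if M is None:
        T=np.eye(4); T[:3,:3]=st['tool_rot']; T[:3,3]=st['tool_pos']; M=T@c['tool_from_camera']
    q=np.linalg.inv(M)@np.r_[p,1]; x,y,z=q[0],-q[1],-q[2]
    if name=='wrist':
        h=np.hypot(x,y); r=np.arctan2(h,z); return c['cx']+f*r*x/h, c['cy']+f*r*y/h
    return c['cx']+f*x/z, c['cy']+f*y/z
def snap(name,fn):
    s=ctrl.sense(); im=camera(name); cv2.imwrite(fn,im); return s,im
E
python3 - <<'E'
from h import *
C=lambda a,b:(150+a/2.5,60+b/2.5)
k=at('top',*C(500,418),.038); w=at('top',*C(358,333),.122); 
print(k,w,np.linalg.norm((k-w)[:2]))
d=(w-k)[:2]; print(np.degrees(np.arctan2(d[1],d[0]))-90)
for c in [(305,372),(363,402),(283,408),(345,440)]: print(at('top',*C(*c),.09))
for c in [(316,175),(374,202),(210,380)]: print('tray',at('top',*C(*c),.028))
E
```

```text
[ 0.48103068 -0.24875222  0.038     ] [ 0.56946317 -0.09037861  0.122     ] 0.18139048188055695
-29.178071760176074
[ 0.53121153 -0.03766879  0.09      ]
[ 0.49988638 -0.09714559  0.09      ]
[ 0.4942704  -0.01461808  0.09      ]
[ 0.4610349  -0.07812394  0.09      ]
tray [ 0.75001282 -0.05373135  0.028     ]
tray [ 0.7192189 -0.1174348  0.028    ]
tray [0.5242146  0.06455254 0.028     ]
```

```bash
python3 -m handwheel '[[[0,0,0],[0,0,-0.06],0],[[0,0,0],[-0.043,-0.044,-0.005],0],[[0,0,0],[-0.043,-0.044,-0.005],0],[[0,0,0],[-0.043,-0.044,-0.005],0],[[0,0,0],[-0.043,-0.044,-0.005],0],[[0,0,0],[-0.043,-0.044,0],0],[[0,0,0],[-0.043,-0.044,0],0],[[0,0,0],[-0.043,-0.044,0],0],[[0,0,0],[-0.043,-0.044,0],0],[[0,0,0],[-0.043,-0.044,0],0],[[0,0,0],[-0.043,-0.044,0],0],[[0,0,0],[-0.043,-0.044,0],0]]' 10
```

```text
clock: 1.65
tool_pos: [0.4929, -0.0346, 0.2947]
tool_rot: [[-0.937, 0.349, 0.0], [0.349, 0.937, 0.0], [-0.0, 0.0, -1.0]]
wrist_force: [0.9, -0.2, 0.3]
gripper_width: 0.0002
```

```bash
python3 -m handwheel '[[[0,0,0],[-0.043,-0.044,0],0],[[0,0,10.5],[0,0,0],0],[[0,0,10.5],[0,0,0],0],[[0,0,10.5],[0,0,0],0],[[0,0,10.5],[0,0,0],0],[[0,0,10.5],[0,0,0],0],[[0,0,10.5],[0,0,0],0],[[0,0,10.5],[0,0,0],0],[[0,0,10.5],[0,0,0],0],[[0,0,10.5],[0,0,0],0],[[0,0,3.1],[0,0,0],0]]'
python3 - <<'E'
from h import *
s=ctrl.sense(); print(s['tool_rot'],s['q'])
E
```

```text
clock: 3.02
tool_pos: [0.5173, -0.0888, 0.2944]
tool_rot: [[0.472, 0.881, -0.0], [0.881, -0.472, 0.0], [-0.0, -0.0, -1.0]]
wrist_force: [-0.1, -0.2, 0.3]
gripper_width: 0.0006
[[ 4.72421817e-01  8.81372450e-01 -4.81274483e-04]
 [ 8.81372569e-01 -4.72421832e-01  8.93833773e-05]
 [-1.48584527e-04 -4.66408785e-04 -9.99999880e-01]] [-9.90196138e+00  7.17347132e+00  1.00259780e+02  3.17671580e-04
  7.25947939e+01  1.82895629e+01]
```

```bash
python3 -m handwheel '[[[0,0,0],[-0.018,0.023,0.045],0],[[0,0,0],[-0.018,0.023,0.045],0],[[0,0,0],[0,0,0],0]]'
python3 - <<'E'
from h import *
s,im=snap('wrist','pics/w1.png'); np.save('w1.npy',[s['tool_pos'],*s['tool_rot']])
cv2.imwrite('pics/w1c.png',cv2.resize(cv2.rotate(im[60:260,150:350],cv2.ROTATE_90_CLOCKWISE),None,fx=3,fy=3,interpolation=cv2.INTER_CUBIC))
E
```

```text
clock: 3.4
tool_pos: [0.5393, -0.1428, 0.2011]
tool_rot: [[0.471, 0.882, -0.006], [0.882, -0.471, 0.001], [-0.002, -0.006, -1.0]]
wrist_force: [-0.7, 0.5, 1.0]
gripper_width: 0.0005
```

View pics/w1.png

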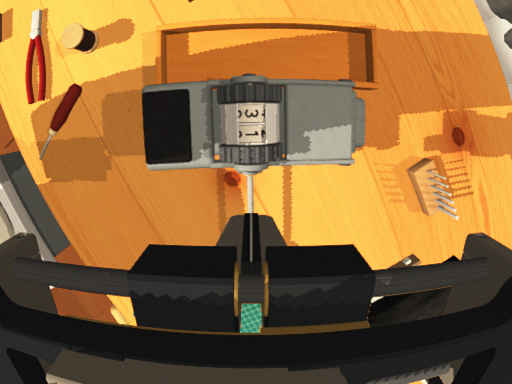

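View pics/w1c.png

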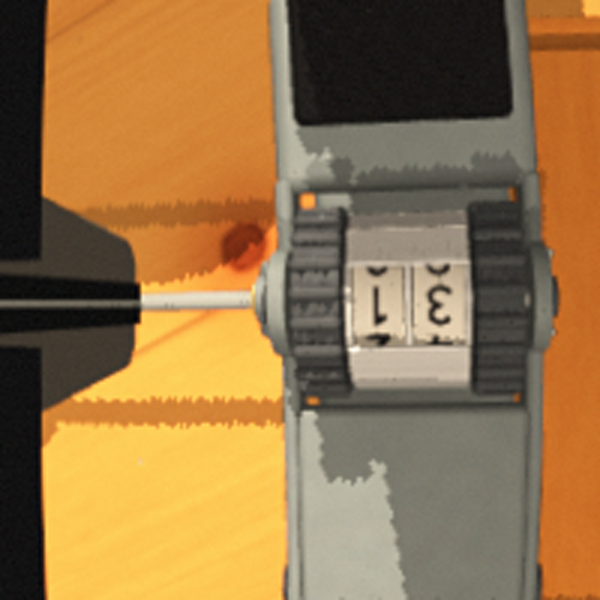

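Run:
```python
from h import *
a=np.load('w1.npy'); st=dict(tool_pos=a[0],tool_rot=a[1:])
im=cv2.imread('pics/w1.png'); cv2.imwrite('pics/w1d.png',cv2.resize(im[70:180,130:370],None,fx=3.3,fy=3.3,interpolation=cv2.INTER_CUBIC))
A=at('wrist',251.5,92.5,.126,st);B=at('wrist',251,153,.126,st);print(A,B,np.linalg.norm(A-B))
d=A-B;print(np.degrees(np.arctan2(d[1],d[0]))-90)
```

```text
[ 0.57924367 -0.06723154  0.126     ] [ 0.55542011 -0.11110594  0.126     ] 0.04992519241448956
-28.501720133192805
```

View pics/w1d.png

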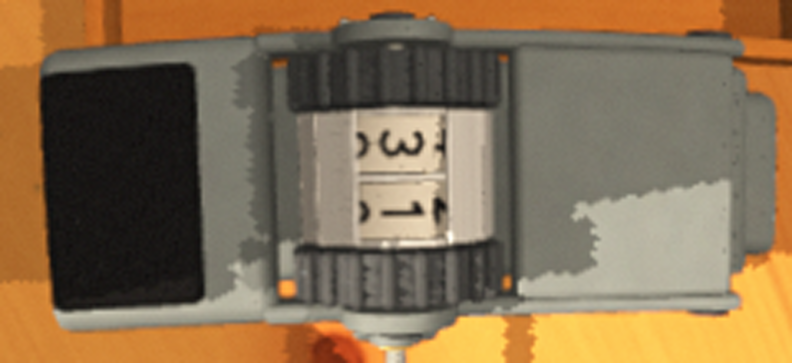

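Run:
```python
from h import *
a=np.load('w1.npy'); st=dict(tool_pos=a[0],tool_rot=a[1:])
R=a[1:]
A=at('wrist',250,91.2,.126,st);B=at('wrist',249,155.5,.126,st);print(A,B,np.linalg.norm(A-B))
for n,z,p in [('padctr',.1,(130+121/3.3,70+187/3.3)),('pTL',.1,(130+43/3.3,70+75/3.3)),('pBL',.1,(130+58/3.3,70+308/3.3)),('pTR',.1,(130+195/3.3,70+65/3.3)),('pBR',.1,(130+204/3.3,70+300/3.3))]:
    print(n,at('wrist',*p,z,st))
s=ctrl.sense(); print(s['tool_pos'])
for n,P in (('tens',A),('units',B)): print(n,R.T@(P-s['tool_pos']))
```

```text
[ 0.57867698 -0.06571084  0.126     ] [ 0.55297642 -0.11217324  0.126     ] 0.05309683267662372
padctr [ 0.4966669  -0.05448873  0.1       ]
pTL [ 0.49209538 -0.01421713  0.1       ]
pBL [ 0.46203268 -0.07494577  0.1       ]
pTR [ 0.53183965 -0.03529128  0.1       ]
pBR [ 0.50178384 -0.09424541  0.1       ]
[ 0.54017192 -0.14224637  0.20329502]
tens [ 0.08577812 -0.00157179  0.07716535]
units [ 0.0326875  -0.00237858  0.07725761]
```

```bash
python3 -m handwheel '[[[0,0,0],[0.044,0.005,0.01],0],[[0,0,0],[0.044,0.005,0.03],0],[[0,0,0],[0,0,0.03],0],[[0,0,0],[0,0,0],0]]'; python3 -m handwheel '[[[0,0,0],[0,0,0.003],0],[[0,0,0],[0,0,0.002],0]]'
```

```text
clock: 3.95
tool_pos: [0.5904, -0.0679, 0.1344]
tool_rot: [[0.468, 0.884, -0.002], [0.884, -0.468, 0.0], [-0.001, -0.002, -1.0]]
wrist_force: [1.0, 0.1, 0.7]
gripper_width: 0.0006
clock: 4.2
tool_pos: [0.5921, -0.0695, 0.1313]
tool_rot: [[0.47, 0.883, 0.003], [0.883, -0.47, -0.0], [0.001, 0.002, -1.0]]
wrist_force: [-0.6, -0.1, -0.2]
gripper_width: 0.0005
```

```bash
python3 -m handwheel '[[[0,0,0],[0,-0.002,0.003],0],[[0,0,0],[0,0,0],0]]';python3 -m handwheel '[[[0,0,0],[0,0,0.002],0],[[0,0,0],[0,0,0],0]]'; python3 -m handwheel '[[[0,0,0],[0,0,0.0015],0],[[0,0,0],[0,0,0],0]]'
```

```text
clock: 4.45
tool_pos: [0.5893, -0.0684, 0.1267]
tool_rot: [[0.47, 0.883, 0.0], [0.883, -0.47, 0.0], [0.0, -0.0, -1.0]]
wrist_force: [0.3, -0.1, -0.3]
gripper_width: 0.001
clock: 4.7
tool_pos: [0.5895, -0.0682, 0.1244]
tool_rot: [[0.469, 0.883, -0.0], [0.883, -0.469, 0.0], [-0.0, -0.0, -1.0]]
wrist_force: [-0.1, -0.3, -0.3]
gripper_width: 0.0005
clock: 4.95
tool_pos: [0.5895, -0.0682, 0.1229]
tool_rot: [[0.469, 0.883, -0.0], [0.883, -0.469, 0.0], [-0.0, -0.0, -1.0]]
wrist_force: [0.6, 0.0, -0.1]
gripper_width: 0.0005
```

```bash
python3 -m handwheel '[[[0,0,0],[0,0,0.001],0],[[0,0,0],[0,0,0],0]]';python3 -m handwheel '[[[0,0,0],[0,-0.003,0],0],[[0,0,0],[0,-0.003,0],0]]'
```

```text
clock: 5.2
tool_pos: [0.5895, -0.0682, 0.122]
tool_rot: [[0.469, 0.883, -0.0], [0.883, -0.469, 0.0], [-0.0, -0.0, -1.0]]
wrist_force: [-0.2, -0.2, -0.2]
gripper_width: 0.0006
clock: 5.45
tool_pos: [0.5841, -0.0654, 0.1221]
tool_rot: [[0.469, 0.883, 0.0], [0.883, -0.469, -0.0], [-0.0, 0.0, -1.0]]
wrist_force: [-0.4, -0.4, -0.3]
gripper_width: 0.0006
```

```bash
python3 -m handwheel '[[[0,0,0],[0,0.003,0.001],0],[[0,0,0],[0,0,0],0]]';python3 -m handwheel '[[[0,0,0],[0,0,0.001],0],[[0,0,0],[0,0,0],0]]';python3 -m handwheel '[[[0,0,0],[0,0,0.001],0],[[0,0,0],[0,0,0],0]]'
```

```text
clock: 5.7
tool_pos: [0.5876, -0.067, 0.1216]
tool_rot: [[0.469, 0.883, 0.001], [0.883, -0.469, -0.0], [0.0, 0.001, -1.0]]
wrist_force: [-0.1, 0.2, 4.7]
gripper_width: 0.0008
clock: 5.95
tool_pos: [0.588, -0.0671, 0.1211]
tool_rot: [[0.469, 0.883, 0.002], [0.883, -0.469, -0.0], [0.001, 0.002, -1.0]]
wrist_force: [-0.7, -0.2, 10.2]
gripper_width: 0.0006
clock: 6.2
tool_pos: [0.5881, -0.0672, 0.1202]
tool_rot: [[0.469, 0.883, 0.002], [0.883, -0.469, -0.001], [0.001, 0.002, -1.0]]
wrist_force: [-0.8, -0.4, 9.8]
gripper_width: 0.0004
```

```bash
python3 -m handwheel '[[[0,0,0],[0,0,-0.0018],0],[[0,0,0],[0,-0.005,0],0],[[0,0,0],[0,-0.005,0],0]]';python3 -m handwheel '[[[0,0,0],[0,-0.005,0],0],[[0,0,0],[0,-0.005,0],0]]'
```

```text
clock: 6.58
tool_pos: [0.5791, -0.0624, 0.1218]
tool_rot: [[0.469, 0.883, 0.003], [0.883, -0.469, -0.001], [0.001, 0.003, -1.0]]
wrist_force: [0.6, -1.5, 8.2]
gripper_width: 0.0005
clock: 6.82
tool_pos: [0.5694, -0.0575, 0.1214]
tool_rot: [[0.469, 0.883, 0.001], [0.883, -0.469, -0.0], [0.0, 0.001, -1.0]]
wrist_force: [-0.7, -1.0, 5.7]
gripper_width: 0.0003
```

Lift and look.

```bash
python3 -m handwheel '[[[0,0,0],[0,-0.001,-0.01],0],[[0,0,0],[-0.04,0.008,-0.03],0],[[0,0,0],[-0.045,0.003,-0.035],0],[[0,0,0],[0,0,0],0]]'
cat >> h.py <<'E'
def look(n):
    s,im=snap('wrist',f'pics/{n}.png'); np.save(n+'.npy',[s['tool_pos'],*s['tool_rot']])
    a=cv2.rotate(im[70:200,130:370],cv2.ROTATE_90_COUNTERCLOCKWISE)
    a=cv2.rotate(cv2.rotate(a,cv2.ROTATE_90_CLOCKWISE),cv2.ROTATE_90_CLOCKWISE) if False else a
    cv2.imwrite(f'pics/{n}c.png',cv2.resize(im[70:200,190:320],None,fx=4.5,fy=4.5,interpolation=cv2.INTER_CUBIC))
    print(s['tool_pos'],s['clock'])
E
python3 -c "
from h import *
look('w2')"
```

```text
clock: 7.32
tool_pos: [0.5388, -0.1396, 0.1987]
tool_rot: [[0.472, 0.882, 0.004], [0.882, -0.472, -0.001], [0.001, 0.004, -1.0]]
wrist_force: [-0.1, 0.8, -1.1]
gripper_width: 0.0007
[ 0.53877979 -0.13956553  0.19865154] 7.325
```

View pics/w2c.png

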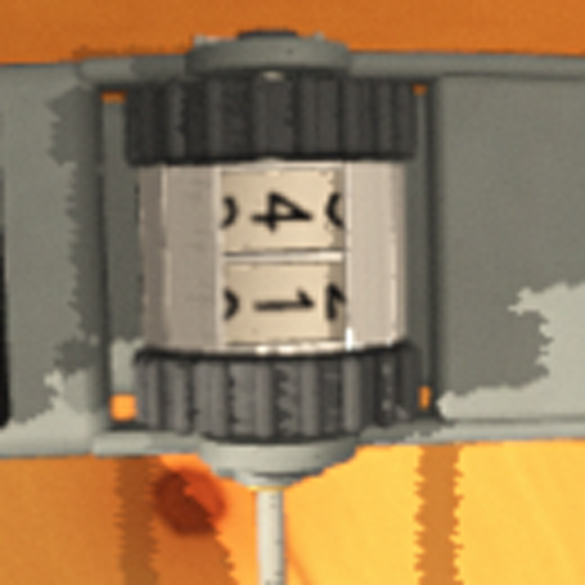

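```bash
python3 -m handwheel '[[[0,0,0],[0.030,-0.0105,0.04],0],[[0,0,0],[0,0,0.034],0],[[0,0,0],[0,0,0],0],[[0,0,0],[0,0,0],0]]';python3 -m handwheel '[[[0,0,0],[0,0,0.0025],0],[[0,0,0],[0,0,0],0]]'
```

```text
clock: 7.88
tool_pos: [0.5429, -0.1049, 0.1216]
tool_rot: [[0.469, 0.883, -0.001], [0.883, -0.469, 0.0], [-0.0, -0.001, -1.0]]
wrist_force: [-0.6, 0.6, 0.4]
gripper_width: 0.0006
clock: 8.12
tool_pos: [0.5436, -0.1056, 0.1203]
tool_rot: [[0.469, 0.883, 0.001], [0.883, -0.469, 0.0], [0.001, 0.001, -1.0]]
wrist_force: [-1.6, 1.1, 7.2]
gripper_width: 0.0005
```

```bash
python3 -m handwheel '[[[0,0,0],[0,0.005,-0.0005],0],[[0,0,0],[0,0.005,0],0]]';python3 -m handwheel '[[[0,0,0],[0,0.005,0],0],[[0,0,0],[0,0.0055,0],0],[[0,0,0],[0,0,0],0]]'
```

```text
clock: 8.38
tool_pos: [0.5531, -0.1105, 0.1214]
tool_rot: [[0.469, 0.883, 0.003], [0.883, -0.469, -0.0], [0.001, 0.002, -1.0]]
wrist_force: [0.7, 0.8, 8.1]
gripper_width: 0.0002
clock: 8.75
tool_pos: [0.5632, -0.1157, 0.1216]
tool_rot: [[0.47, 0.883, 0.004], [0.883, -0.47, -0.0], [0.002, 0.004, -1.0]]
wrist_force: [0.4, 1.3, 9.3]
gripper_width: 0.0003
```

```bash
python3 -m handwheel '[[[0,0,0],[0,0,-0.008],0],[[0,0,0],[0,-0.0205,0],0],[[0,0,0],[0,0,0],0],[[0,0,0],[0,0,0.0077],0],[[0,0,0],[0,0,0],0]]';python3 -m handwheel '[[[0,0,0],[0,0.005,0],0],[[0,0,0],[0,0.005,0],0],[[0,0,0],[0,0.005,0],0],[[0,0,0],[0,0.0055,0],0],[[0,0,0],[0,0,0],0]]'
```

```text
clock: 9.38
tool_pos: [0.5437, -0.1061, 0.1202]
tool_rot: [[0.469, 0.883, 0.0], [0.883, -0.469, -0.0], [0.0, 0.0, -1.0]]
wrist_force: [-2.2, 0.2, 10.1]
gripper_width: 0.0006
clock: 10.0
tool_pos: [0.5633, -0.116, 0.1211]
tool_rot: [[0.47, 0.883, 0.003], [0.883, -0.47, -0.001], [0.001, 0.003, -1.0]]
wrist_force: [1.2, 0.1, 8.5]
gripper_width: 0.0004
```

```bash
python3 -m handwheel '[[[0,0,0],[0,0,-0.008],0],[[0,0,0],[0,-0.0205,0],0],[[0,0,0],[0,0,0],0],[[0,0,0],[0,0,0.008],0],[[0,0,0],[0,0,0],0]]';python3 -m handwheel '[[[0,0,0],[0,0.005,0],0],[[0,0,0],[0,0.005,0],0],[[0,0,0],[0,0.005,0],0],[[0,0,0],[0,0.0055,0],0],[[0,0,0],[0,0,0],0]]'
```

```text
clock: 10.62
tool_pos: [0.5438, -0.1061, 0.1201]
tool_rot: [[0.469, 0.883, 0.0], [0.883, -0.469, -0.0], [0.0, 0.0, -1.0]]
wrist_force: [-1.7, 0.4, 9.2]
gripper_width: 0.0007
clock: 11.25
tool_pos: [0.5633, -0.1161, 0.121]
tool_rot: [[0.47, 0.883, 0.003], [0.883, -0.47, -0.001], [0.001, 0.003, -1.0]]
wrist_force: [-0.4, 0.5, 9.5]
gripper_width: 0.0006
```

```bash
python3 -m handwheel '[[[0,0,0],[0,0,-0.03],0],[[0,0,0],[-0.03,-0.01,-0.047],0],[[0,0,0],[0,0,0],0]]'; python3 -c "
from h import *
look('w3')"
```

```text
clock: 11.62
tool_pos: [0.5396, -0.1389, 0.2]
tool_rot: [[0.47, 0.882, 0.005], [0.882, -0.47, -0.002], [0.001, 0.005, -1.0]]
wrist_force: [0.4, -0.7, 0.1]
gripper_width: 0.0006
[ 0.53963778 -0.1388986   0.20000884] 11.625
```

View pics/w3c.png

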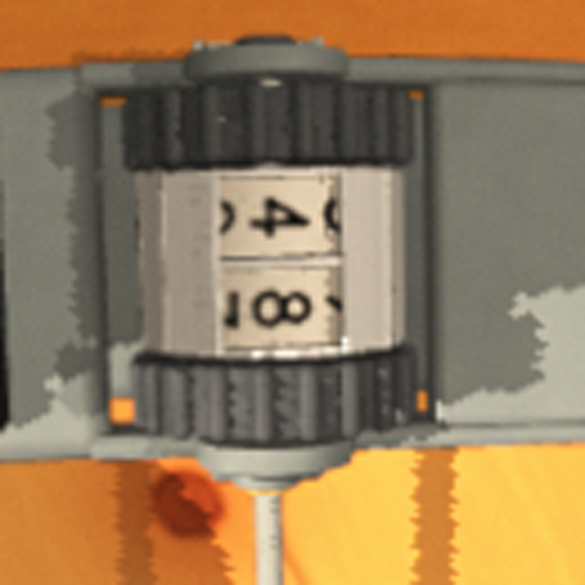

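```bash
python3 -m handwheel '[[[0,0,0],[0.030,-0.0105,0.04],0],[[0,0,0],[0,0,0.028],0],[[0,0,0],[0,0,0],0],[[0,0,0],[0,0,0.0085],0],[[0,0,0],[0,0,0],0]]';python3 -m handwheel '[[[0,0,0],[0,0.005,0],0],[[0,0,0],[0,0.005,0],0],[[0,0,0],[0,0.005,0],0],[[0,0,0],[0,0.0055,0],0],[[0,0,0],[0,0,0],0]]'
```

```text
clock: 12.3
tool_pos: [0.5435, -0.106, 0.121]
tool_rot: [[0.47, 0.883, 0.001], [0.883, -0.47, -0.0], [0.0, 0.001, -1.0]]
wrist_force: [-0.7, 0.3, -0.1]
gripper_width: 0.0007
clock: 12.92
tool_pos: [0.5626, -0.1159, 0.1217]
tool_rot: [[0.47, 0.883, 0.002], [0.883, -0.47, -0.0], [0.001, 0.002, -1.0]]
wrist_force: [0.3, -0.3, 8.0]
gripper_width: 0.0004
```

```bash
python3 -m handwheel '[[[0,0,0],[0,0,-0.03],0],[[0,0,0],[-0.03,-0.01,-0.047],0],[[0,0,0],[0,0,0],0]]'; python3 -c "
from h import *
look('w4')"
```

```text
clock: 13.3
tool_pos: [0.5394, -0.1388, 0.2011]
tool_rot: [[0.47, 0.882, 0.005], [0.882, -0.47, -0.002], [0.001, 0.005, -1.0]]
wrist_force: [1.1, 0.2, -0.6]
gripper_width: 0.0006
[ 0.53936274 -0.138822    0.20111769] 13.3
```

View pics/w4c.png

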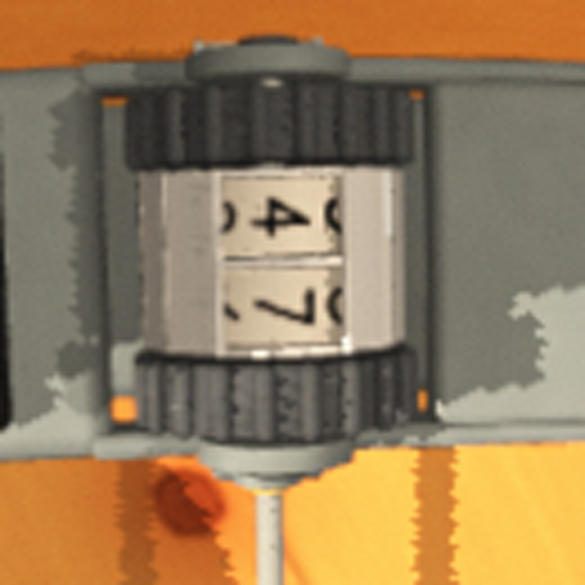

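View pics/w4.png

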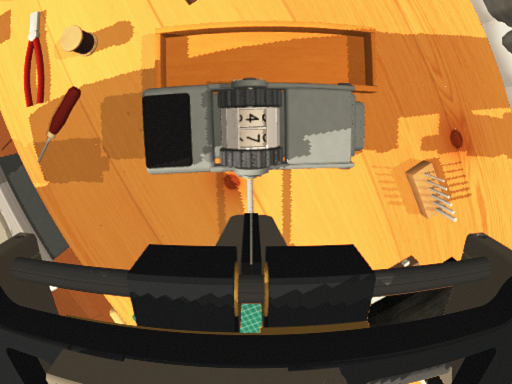

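```bash
python3 - <<'E'
from h import *
a=np.load('w1.npy'); st=dict(tool_pos=a[0],tool_rot=a[1:])
p=np.mean([at('wrist',*q,.091,st) for q in [(130+43/3.3,70+75/3.3),(130+58/3.3,70+308/3.3),(130+195/3.3,70+65/3.3),(130+204/3.3,70+300/3.3)]],axis=0)
s=ctrl.sense(); print(p, s['tool_rot'].T@(p-s['tool_pos']))
E
python3 -m handwheel '[[[0,0,0],[0.026,-0.038,0],0],[[0,0,0],[0.026,-0.038,0.03],0],[[0,0,0],[0,0,0.055],0],[[0,0,0],[0,0,0],0],[[0,0,0],[0,0,0],0]]'
```

```text
[ 0.49446498 -0.05368419  0.091     ] [ 0.05346626 -0.07927492  0.10807859]
clock: 13.98
tool_pos: [0.4962, -0.0558, 0.1133]
tool_rot: [[0.469, 0.883, -0.0], [0.883, -0.469, -0.0], [-0.0, -0.0, -1.0]]
wrist_force: [0.9, -0.7, 1.1]
gripper_width: 0.0004
```

```bash
python3 -m handwheel '[[[0,0,0],[0.001,-0.002,0.008],0],[[0,0,0],[0,0,0.006],0],[[0,0,0],[0,0,0],0]]';python3 -m handwheel '[[[0,0,0],[0,0,0.005],0],[[0,0,0],[0,0,0],0]]'
```

```text
clock: 14.35
tool_pos: [0.4949, -0.054, 0.0991]
tool_rot: [[0.47, 0.883, 0.001], [0.883, -0.47, -0.0], [0.001, 0.001, -1.0]]
wrist_force: [0.3, 0.0, 5.2]
gripper_width: 0.0003
clock: 14.6
tool_pos: [0.4941, -0.0536, 0.094]
tool_rot: [[0.47, 0.883, -0.0], [0.883, -0.47, 0.0], [0.0, -0.0, -1.0]]
wrist_force: [-2.0, 2.1, 5.6]
gripper_width: 0.0004
```

```bash
python3 -m handwheel '[[[0,0,0],[0,0,0.005],0],[[0,0,0],[0,0,0.003],0],[[0,0,0],[0,0,0],0]]';python3 -m handwheel '[[[0,0,0],[0,0,0.002],0],[[0,0,0],[0,0,0],0]]'
```

```text
clock: 14.98
tool_pos: [0.4934, -0.0534, 0.0858]
tool_rot: [[0.47, 0.883, -0.002], [0.883, -0.47, 0.001], [-0.0, -0.002, -1.0]]
wrist_force: [-2.9, 3.5, 7.1]
gripper_width: 0.0002
clock: 15.22
tool_pos: [0.4934, -0.0534, 0.084]
tool_rot: [[0.47, 0.883, -0.002], [0.883, -0.47, 0.001], [-0.0, -0.002, -1.0]]
wrist_force: [-3.8, 3.8, 7.9]
gripper_width: 0.0003
```

```bash
python3 -m handwheel '[[[0,0,0],[0,0,0.002],0],[[0,0,0],[0,0,0],0]]';python3 -m handwheel '[[[0,0,0],[0,0,0.0015],0],[[0,0,0],[0,0,0],0]]'
```

```text
clock: 15.48
tool_pos: [0.4934, -0.0534, 0.0823]
tool_rot: [[0.47, 0.883, -0.002], [0.883, -0.47, 0.001], [-0.0, -0.002, -1.0]]
wrist_force: [-5.8, 3.8, 11.6]
gripper_width: 0.0006
clock: 15.72
tool_pos: [0.4934, -0.0534, 0.0811]
tool_rot: [[0.47, 0.883, -0.002], [0.883, -0.47, 0.001], [-0.0, -0.002, -1.0]]
wrist_force: [-7.0, 3.4, 15.9]
gripper_width: 0.0004
```

```bash
python3 -m handwheel '[[[0,0,0],[0,0,0.0015],0],[[0,0,0],[0,0,0.0005],0],[[0,0,0],[0,0,0],0],[[0,0,0],[0,0,0],0]]'
```

```text
clock: 16.23
tool_pos: [0.4934, -0.0534, 0.0796]
tool_rot: [[0.47, 0.883, -0.001], [0.883, -0.47, 0.001], [0.0, -0.002, -1.0]]
wrist_force: [-8.8, 3.6, 22.0]
gripper_width: 0.0006
```

```bash
python3 -m handwheel '[[[0,0,0],[0,0,-0.015],0],[[0,0,0],[0,0,-0.015],0],[[0,0,0],[0,0,-0.055],0],[[0,0,0],[-0.053,0.020,-0.025],0],[[0,0,0],[-0.053,0.020,0],0],[[0,0,0],[-0.053,0.020,0],0],[[0,0,0],[-0.053,0.020,0],0],[[0,0,0],[0,0,0],0]]'; python3 -c "
from h import *
look('w5')"
```

```text
clock: 17.23
tool_pos: [0.4645, -0.2817, 0.1883]
tool_rot: [[0.473, 0.881, -0.0], [0.881, -0.473, -0.001], [-0.001, 0.0, -1.0]]
wrist_force: [-0.7, 0.9, -0.2]
gripper_width: 0.0002
[ 0.46449096 -0.28170835  0.18831961] 17.225
```

View pics/w5.png

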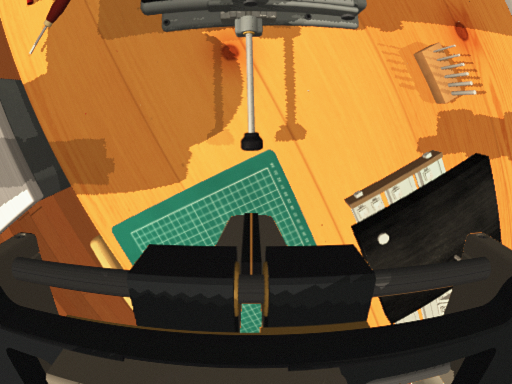

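Run:
```python
from h import *
a=np.load('w5.npy'); st=dict(tool_pos=a[0],tool_rot=a[1:])
s=ctrl.sense()
for q in ((252,149),(252,134)):
  p=at('wrist',*q,.038,st); print(p, s['tool_rot'].T@(p-s['tool_pos']))
```

```text
[ 0.47983748 -0.25528898  0.038     ] [0.02875967 0.00198027 0.15011113]
[ 0.48750443 -0.24096326  0.038     ] [0.045008   0.00197489 0.15011325]
```

```bash
python3 -m handwheel '[[[0,0,0],[0,0.002,0.055],0],[[0,0,0],[0,0,0.055],0],[[0,0,0],[0,0,0.045],0],[[0,0,0],[0,0,0.007],0],[[0,0,0],[0.010,0,0],0],[[0,0,0],[0.006,0,0],0]]';python3 -m handwheel '[[[0,0,0],[0.008,0,0],0],[[0,0,0],[0.008,0,0],0],[[0,0,0],[0.008,0,0],0],[[0,0,0],[0.008,0,0],0]]'
```

```text
clock: 18.02
tool_pos: [0.4763, -0.2651, 0.0281]
tool_rot: [[0.469, 0.883, 0.003], [0.883, -0.469, -0.001], [0.0, 0.003, -1.0]]
wrist_force: [0.0, 0.5, 0.9]
gripper_width: 0.0006
clock: 18.52
tool_pos: [0.49, -0.2367, 0.0263]
tool_rot: [[0.469, 0.883, 0.0], [0.883, -0.469, -0.0], [-0.0, 0.0, -1.0]]
wrist_force: [-0.8, -1.4, 1.4]
gripper_width: 0.0004
```

```bash
python3 -m handwheel '[[[0,0,0],[0.008,0,0],0],[[0,0,0],[0.008,0,0],0],[[0,0,0],[0.008,0,0],0],[[0,0,0],[0.008,0,0],0],[[0,0,0],[0.006,0,0],0],[[0,0,0],[0,0,0],0]]';python3 -m handwheel '[[[0,0,0],[0.004,0,0],0],[[0,0,0],[0.002,0,0],0],[[0,0,0],[0,0,0],0]]'
```

```text
clock: 19.27
tool_pos: [0.5078, -0.2031, 0.0261]
tool_rot: [[0.469, 0.883, 0.0], [0.883, -0.469, 0.0], [0.0, 0.0, -1.0]]
wrist_force: [1.3, 0.7, 0.4]
gripper_width: 0.0004
clock: 19.65
tool_pos: [0.5105, -0.1982, 0.0262]
tool_rot: [[0.469, 0.883, 0.0], [0.883, -0.469, 0.0], [0.0, 0.0, -1.0]]
wrist_force: [0.1, -0.3, -0.2]
gripper_width: 0.0005
```

```bash
python3 -m handwheel '[[[0,0,0],[0.002,0,0],0],[[0,0,0],[0.002,0,0],0],[[0,0,0],[0.001,0,0],0]]';python3 -m handwheel '[[[0,0,0],[0.0015,0,0],0],[[0,0,0],[0.0015,0,0],0]]'
```

```text
clock: 20.02
tool_pos: [0.5126, -0.1938, 0.0262]
tool_rot: [[0.469, 0.883, -0.0], [0.883, -0.469, -0.0], [-0.0, -0.0, -1.0]]
wrist_force: [-0.8, -0.8, 1.2]
gripper_width: 0.0006
clock: 20.27
tool_pos: [0.5135, -0.1922, 0.0262]
tool_rot: [[0.468, 0.884, -0.001], [0.884, -0.468, -0.002], [-0.002, -0.0, -1.0]]
wrist_force: [-6.6, -14.0, 1.9]
gripper_width: 0.0006
```

```bash
python3 -m handwheel '[[[0,0,0],[0.0005,0,0],0],[[0,0,0],[0,0,0],0]]';python3 -m handwheel '[[[0,0,0],[-0.015,0,0],0],[[0,0,0],[-0.04,0,0],0],[[0,0,0],[0,0,-0.06],0],[[0,0,0],[0,0,-0.06],0],[[0,0,0],[0.03,0,-0.05],0],[[0,0,0],[0.05,0,0],0],[[0,0,0],[0,0,0],0]]'; python3 -c "
from h import *
look('w6'); snap('scene','pics/s6.png'); s,im=snap('top','pics/t6.png')
cv2.imwrite('pics/t6c.png',cv2.resize(im[60:300,150:420],None,fx=2.5,fy=2.5,interpolation=cv2.INTER_CUBIC))"
```

```text
clock: 20.52
tool_pos: [0.5134, -0.1922, 0.0262]
tool_rot: [[0.468, 0.884, -0.001], [0.884, -0.468, -0.002], [-0.002, -0.0, -1.0]]
wrist_force: [-5.8, -12.8, 1.7]
gripper_width: 0.0001
clock: 21.4
tool_pos: [0.5273, -0.1667, 0.197]
tool_rot: [[0.467, 0.884, 0.002], [0.884, -0.467, 0.0], [0.001, 0.002, -1.0]]
wrist_force: [0.3, -0.5, 0.6]
gripper_width: 0.0004
[ 0.52727419 -0.1667263   0.19699353] 21.4
```

View pics/w6.png

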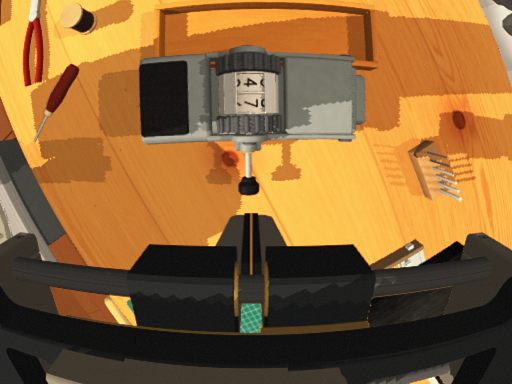

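View pics/t6c.png

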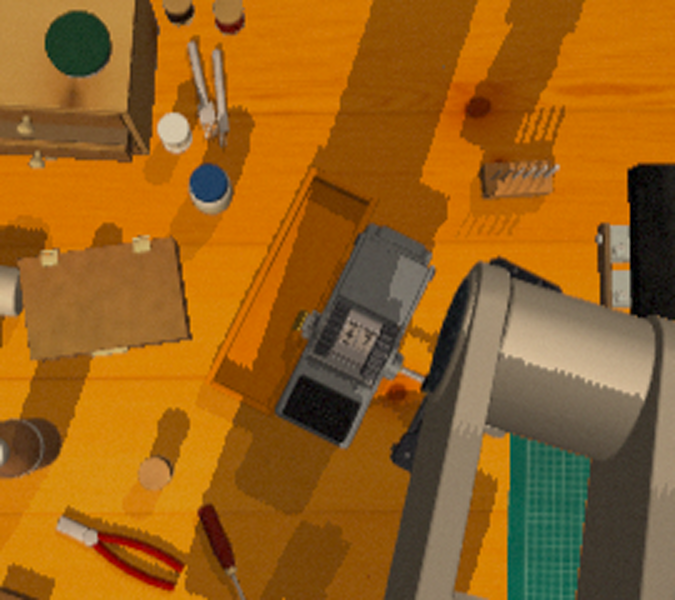

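View pics/s6.png

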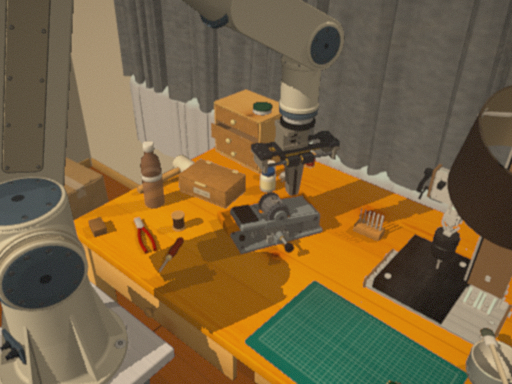

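```bash
python3 -m handwheel '[[[0,0,0],[0.05,0,-0.02],0],[[0,0,0],[0.05,0,0],0],[[0,0,0],[0.04,0,0],0],[[0,0,0],[0,0,0],0],[[0,0,0],[0,0,0],0]]'; python3 -c "
from h import *
s,im=snap('wrist','pics/w7.png'); np.save('w7.npy',[s['tool_pos'],*s['tool_rot']])
cv2.imwrite('pics/w7c.png',cv2.resize(im[20:200,150:370],None,fx=3.3,fy=3.3,interpolation=cv2.INTER_CUBIC))"
```

```text
clock: 22.18
tool_pos: [0.5909, -0.0463, 0.2155]
tool_rot: [[0.47, 0.883, -0.001], [0.883, -0.47, -0.0], [-0.001, -0.001, -1.0]]
wrist_force: [-0.2, 0.4, 0.5]
gripper_width: 0.0002
```

View pics/w7c.png

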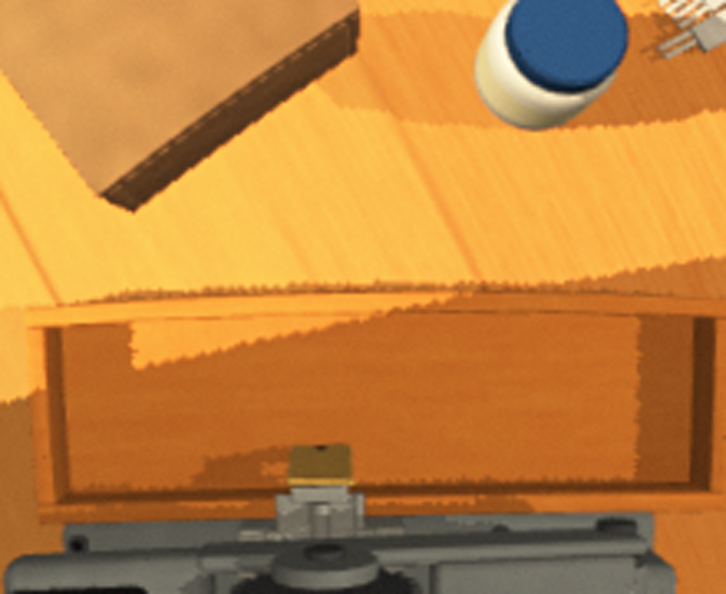

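Run:
```python
from h import *
a=np.load('w7.npy'); st=dict(tool_pos=a[0],tool_rot=a[1:])
ex=np.array([.883,-.47]);ey=np.array([.47,.883]);o=np.array([.5658,-.0889])
P=lambda c:(150+c[0]/3.3,20+c[1]/3.3)
for n,c,zs in [('farL',(290,445),(.006,.02,.036)),('farR',(350,445),(.006,.02,.036)),('nearL',(289,485),(.006,.02,.036)),('nearR',(353,485),(.006,.02,.036)),('spoutend',(320,488),(.039,)),('trayfar',(320,300),(.028,)),('traynear',(400,497),(.028,))]:
  for z in zs:
    d=at('wrist',*P(c),z,st)[:2]-o; print(n,z,round(d@ex*1e3,1),round(d@ey*1e3,1))
im=cv2.imread('pics/w7.png'); cv2.imwrite('pics/w7d.png',cv2.resize(im[140:190,215:275],None,fx=10,fy=10,interpolation=cv2.INTER_CUBIC))
```

```text
farL 0.006 -15.0 65.7
farL 0.02 -14.3 67.6
farL 0.036 -13.6 69.7
farR 0.006 8.4 65.7
farR 0.02 8.1 67.6
farR 0.036 7.9 69.7
nearL 0.006 -15.5 49.9
nearL 0.02 -14.8 52.4
nearL 0.036 -14.1 55.1
nearR 0.006 9.6 49.9
nearR 0.02 9.3 52.4
nearR 0.036 9.0 55.2
spoutend 0.039 -2.9 54.6
trayfar 0.028 -3.0 121.7
traynear 0.028 26.6 49.3
```

View pics/w7d.png

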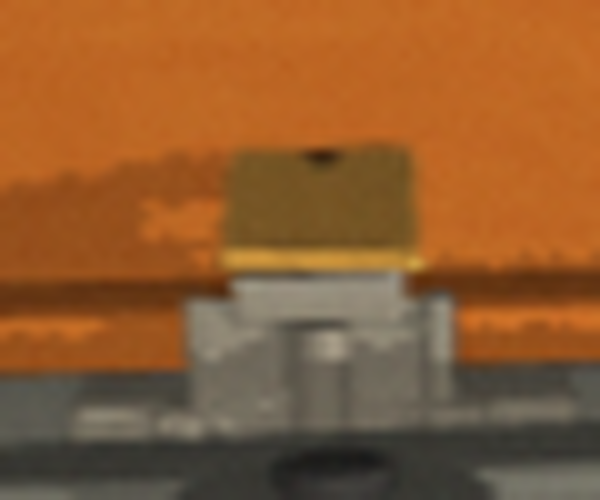

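Run:
```python
from h import *
a=np.load('w7.npy'); st=dict(tool_pos=a[0],tool_rot=a[1:])
ex=np.array([.883,-.47]);ey=np.array([.47,.883]);o=np.array([.5658,-.0889])
P=lambda c:(150+c[0]/3.3,20+c[1]/3.3)
for n,c,zs in [('box',(133,210),(0,)),('boxtop',(103,190),(.05,.07)),('boxR',(358,50),(0,)),('bottle',(535,128),(0,)),('tagL',(290,467),(.02,)),('tagR',(352,467),(.02,))]:
  for z in zs:
    w=at('wrist',*P(c),z,st);d=w[:2]-o; print(n,z,np.round([d@ex*1e3,d@ey*1e3],1),np.round(a[1:].T@(w-a[0]),4))
# box in scene: corner nearest
im=cv2.imread('pics/s6.png'); cv2.imwrite('pics/s6c.png',cv2.resize(im[130:260,140:340],None,fx=4,fy=4,interpolation=cv2.INTER_CUBIC))
```

```text
box 0 [-76.7 159.4] [ 0.1101 -0.0785  0.2155]
boxtop 0.05 [-77.  161.3] [ 0.112  -0.0789  0.1655]
boxtop 0.07 [-72.3 158.6] [ 0.1093 -0.0743  0.1455]
boxR 0 [ 11.4 222.9] [0.1736 0.0095 0.2153]
bottle 0 [ 80.9 193. ] [0.1437 0.0791 0.2153]
tagL 0.02 [-14.4  59.2] [ 0.01   -0.0163  0.1955]
tagR 0.02 [ 8.9 59.2] [0.01   0.007  0.1955]
```

View pics/s6c.png

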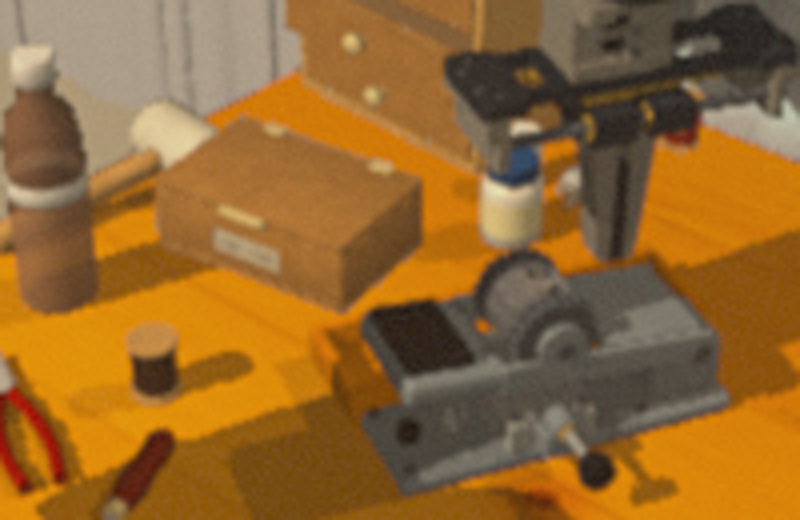

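```bash
python3 -m handwheel '[[[0,-9,0],[0,0,0],0.55],[[0,-9,0],[0,0,0],0.55],[[0,0,0],[0.017,-0.005,-0.0056],0.55],[[0,0,0],[0.0156,0,0.048],0.55],[[0,0,0],[0.0156,0,0.048],0.55],[[0,0,0],[0.0156,0,0.048],0.55],[[0,0,0],[0,0,0],0.55]]'
python3 - <<'E'
from h import *
a=np.load('w7.npy')
w=a[0]+a[1:]@np.array([.010,-.0047,.1955]); s=ctrl.sense()
ex=np.array([.883,-.47]);ey=np.array([.47,.883])
d=(w-s['tool_pos']); print('tag from tcp: px,py,z mm',d[:2]@ex*1e3,d[:2]@ey*1e3,d[2]*1e3,s['tool_rot'].round(3))
E
```

```text
clock: 23.1
tool_pos: [0.5926, -0.0276, 0.0621]
tool_rot: [[0.446, 0.882, -0.151], [0.84, -0.471, -0.271], [-0.31, -0.006, -0.951]]
wrist_force: [-0.6, 0.6, 1.6]
gripper_width: 0.0503
tag from tcp: px,py,z mm 2.3970904530054544 -7.484695523718748 -42.052208771230475 [[ 0.446  0.882 -0.151]
 [ 0.84  -0.471 -0.271]
 [-0.31  -0.006 -0.951]]
```

```bash
python3 -m handwheel '[[[0,0,0],[0.010,0.002,0.031],0.55],[[0,0,0],[0.0045,0,0.014],0.55],[[0,0,0],[0,0,0],0.55]]'; python3 -c "
from h import *
s,im=snap('wrist','pics/w8.png');snap('top','pics/t8.png')
im=cv2.imread('pics/t8.png');cv2.imwrite('pics/t8c.png',cv2.resize(im[130:240,200:320],None,fx=5,fy=5,interpolation=cv2.INTER_CUBIC))"
```

```text
clock: 23.48
tool_pos: [0.5974, -0.0281, 0.0183]
tool_rot: [[0.447, 0.883, -0.145], [0.84, -0.47, -0.272], [-0.309, -0.0, -0.951]]
wrist_force: [-0.1, 0.1, 0.1]
gripper_width: 0.0507
```

View pics/w8.png

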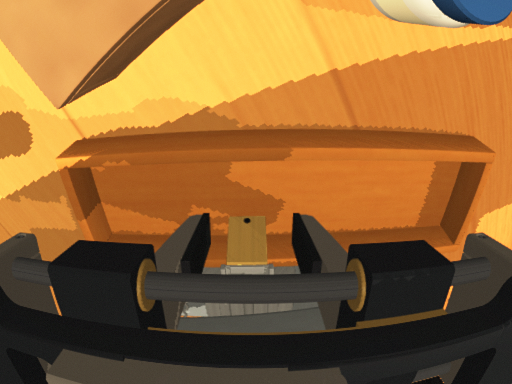

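View pics/t8c.png

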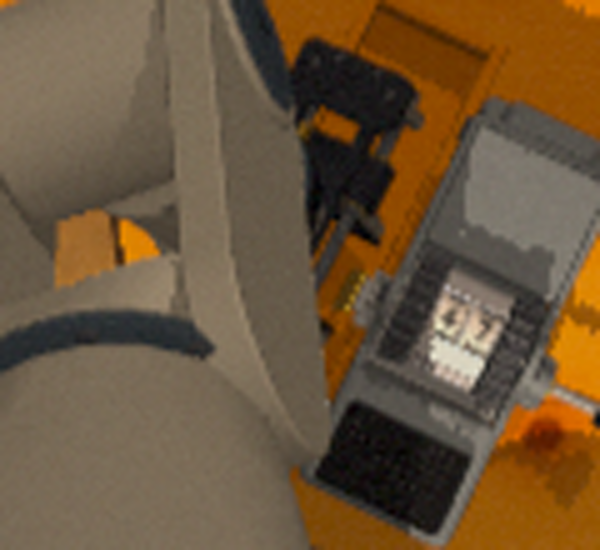

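```bash
python3 -m handwheel '[[[0,0,0],[0,-0.001,0],0.15],[[0,0,0],[0,0,0],0.15],[[0,0,0],[0,0,0],0.15],[[0,0,0],[0,0,0],0.15]]' 6
```

```text
clock: 24.08
tool_pos: [0.5967, -0.0274, 0.0178]
tool_rot: [[0.446, 0.883, -0.145], [0.84, -0.469, -0.273], [-0.309, 0.0, -0.951]]
wrist_force: [0.4, -0.1, 2.4]
gripper_width: 0.0233
```

```bash
python3 -m handwheel '[[[0,0,0],[-0.001,0,-0.003],0.15],[[0,0,0],[0.010,0,-0.003],0.15],[[0,0,0],[0.010,0,-0.003],0.15],[[0,9,0],[0,0,0],0.15],[[0,0,0],[0,0,0],0.15]]'; python3 -c "
from h import *
s,im=snap('wrist','pics/w9.png')"
```

```text
clock: 24.7
tool_pos: [0.6059, -0.0098, 0.0207]
tool_rot: [[0.465, 0.882, -0.074], [0.871, -0.471, -0.138], [-0.156, 0.0, -0.988]]
wrist_force: [0.6, 0.7, 0.5]
gripper_width: 0.0232
```

View pics/w9.png

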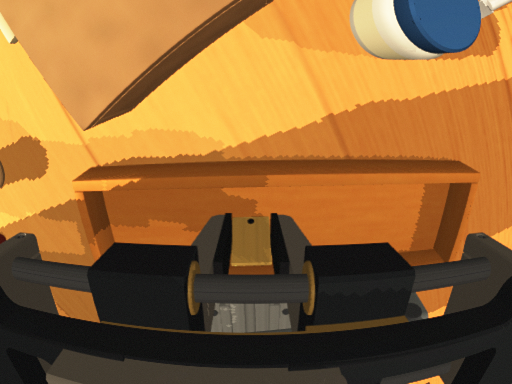

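Held. Lower a little, release, and rise.

```bash
python3 -m handwheel '[[[0,0,0],[0.005,0,0.003],0.15],[[0,0,0],[0,0,0],0.55],[[0,0,0],[0,0,0],0.55],[[0,0,0],[0,0,0],0.55],[[0,0,0],[-0.004,0,-0.03],0.55],[[0,0,0],[-0.01,0,-0.06],0.55],[[0,0,0],[-0.01,0,-0.06],0.55],[[0,9,0],[0,0,-0.03],0.55],[[0,0,0],[-0.05,0,0],0],[[0,0,0],[-0.04,0,0],0],[[0,0,0],[0,0,0],0],[[0,0,0],[0,0,0],0]]'; python3 -c "
from h import *
s,im=snap('wrist','pics/w10.png');snap('top','pics/t10.png')"
```

```text
clock: 26.25
tool_pos: [0.5686, -0.0803, 0.1981]
tool_rot: [[0.47, 0.883, 0.0], [0.883, -0.47, 0.0], [0.0, 0.0, -1.0]]
wrist_force: [0.9, 0.0, -0.1]
gripper_width: 0.0128
```

View pics/w10.png

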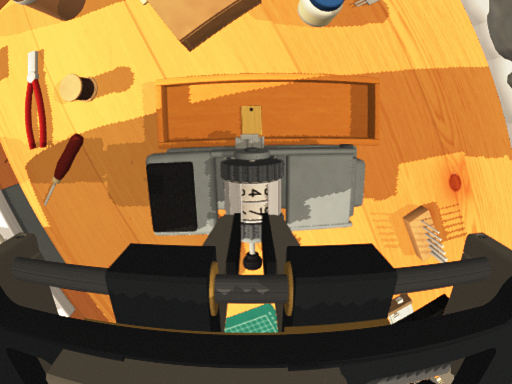

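View pics/t10.png

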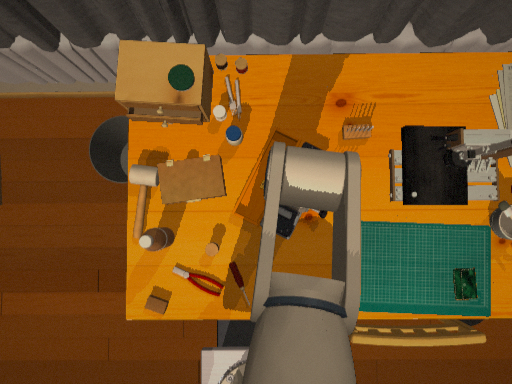

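Run:
```python
import cv2
im=cv2.imread('pics/w10.png'); cv2.imwrite('pics/w10c.png',cv2.resize(im[70:170,200:310],None,fx=6,fy=6,interpolation=cv2.INTER_CUBIC))
```

```text
(no output)
```

View pics/w10c.png

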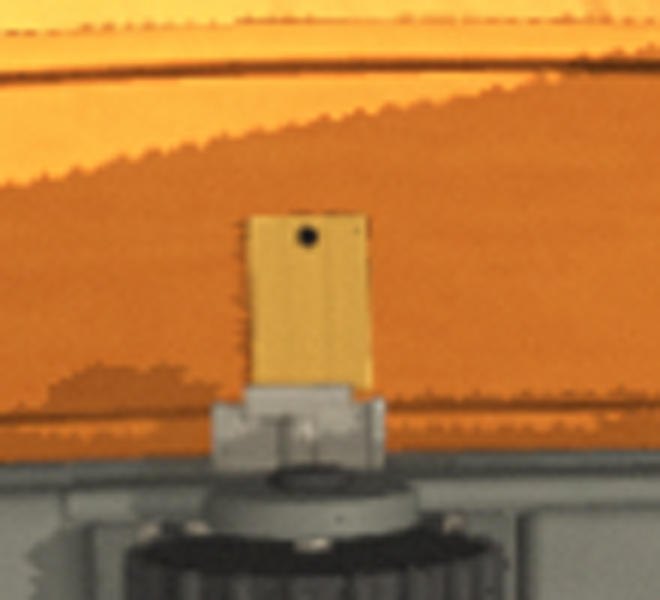

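Run:
```python
import cv2,numpy as np
r=[cv2.resize(cv2.imread(f'pics/{n}.png')[120:235,220:310],None,fx=4,fy=4,interpolation=cv2.INTER_CUBIC) for n in('top0','t10')]
cv2.imwrite('pics/cmp.png',np.hstack(r))
```

```text
(no output)
```

View pics/cmp.png

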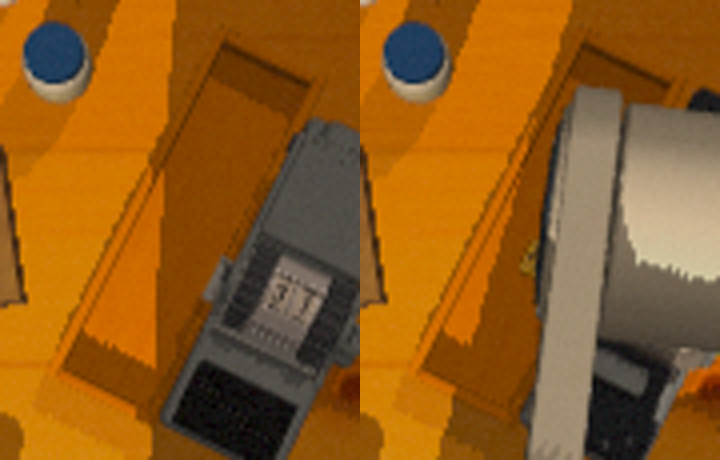

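```bash
python3 -c "
from cell import ticket
print(ticket.finish_job())"
```

```text
the job is handed in; nothing more can be done
None
```

The tag was stamped with 47 set, ejected, and is lying flat in the wooden tray. I handed the job in at about 26 s of the 46 s allowed.

- **Setting the number:** the windows started at 31. I rolled the tens wheel forward one figure and the units wheel back four. The wrist camera read 47 before I pressed, and the wheels still read 47 after the ejection.
- **Stamping:** I pressed the pad down to about 22 N straight down, then let the arm rise.
- **Ejecting:** I pushed the knob until it hit its stop at about 15 N. The tag came out but stood leaning between the tray floor and the end of the pusher. I gripped it lightly by its edges, moved it about 2 cm into the tray and let it lie flat.
- **Last checks:** the pictures show the tag flat in the tray, its near end close to the pusher. The tray was unmoved to within about a pixel, and the bottle, spool and bit stand were where they started. The gripper was clear of everything at 0.2 m height.

**Weak points:**
- While rolling, the downward force on a wheel at times reached about 10 N, over the 8 N that is sure not to move the arm. The arm may have dipped 1–2 mm, far short of the type's 8 mm to the tag.
- I could not make out the stamped figures on the tag in the pictures, so the stamping itself rests on the force reading.

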